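# Run the paper-pulp blender by pressing its cup down

## Robot

A 6-joint arm with a two-finger parallel gripper is mounted at the origin on the work surface. World frame = base frame: x ahead of the robot, y to its left, z up, the work surface at z = 0. Lengths are in mm, angles in rad, forces in N, time in s.
With the tool pointing down it reaches from about 275 to 850 mm from the base axis. Payload 19 kg.
Tool frame: the origin (TCP) lies on the centre line of the jaws, within the pads' length; the fingertips stand 14 mm ahead of it and the grasp point (between the pads) lies 5 mm behind it; z points along the fingers, y is the line along which they close (so a half turn about z gives the same grasp; the last joint's range is limited). The gripper opens to 85 mm and grips with 20 to 120 N. Pads are 22 mm wide; open, the fingers measure 114 mm over their backs; the gripper's body (76 mm by 85 mm) begins 54 mm behind the grasp point. The pads swing forward as they close: fully open they stand 13 mm farther back than shut.
Start: joints at [1.02, 0.15, 1.437, -0, 1.554, -0.134], TCP at [232.781, 525.74, 225.067] pointing down, gripper open.
Joint ranges: [-2.8, 2.8], [-0.68, 2.1], [0.12, 2.68], [-1.39, 4.53], [0.16, 2.79], [-2.81, 2.81]. Speed limits (rad/s): [1.89, 1.89, 2.22, 3.01, 3.01, 3.01].

## Interface

Orientations are given as [roll, pitch, yaw] about the fixed x, y, z axes, in that order (R = Rz(yaw) Ry(pitch) Rx(roll)).
In Python, from rig import * gives the robot as it stands. The module is installed in compiled form; this text tells all that it offers.
- The arm moves only by the tool step_arm, never from a script. Its argument "deltas" is a list of rows, each a list of 3 entries, a list of its own where there are three numbers: the shift along the tool's x, y, z normalised to -1 to 1, where 1 is 400 mm, then the turn about the tool's z normalised to -1 to 1, where 1 is 45 degrees, then the opening, from 0 (shut) to 1 (fully open). A call has 1 to 12 rows; each row is the pose to reach, as a shift and turn from the pose commanded when the call began, along the tool's axes at that moment; what a row does not reach only later rows make up. A row lasts 1/10 s, in which the tool goes at most 50 mm and 8.59 degrees, less where a joint would pass 70% of its speed; a pose out of reach is approached as far as the arm can. A call with a number of a shift or a turn outside -1 to 1 is refused whole. A call with a gripper value outside its range is refused whole. The fingers move at their own pace and stop on an object; "newtons" is the grip in N (left out, the last holds). Time passes only in rows, so rows that repeat a pose let the fingers close. It gives the time, the measured TCP pose, the force, the opening and the grip force at its end, in the units of the state.
- get_obs(): the state, without advancing time (a new reading comes with each control period).
- capture(name): name is "scene" or "top" or "wrist"; returns a dict with "img" (400x640x3 uint8, blue, green, red), "camera_matrix" (3x3 intrinsics, pixels), "k1" (the pictures are not rectified: a ray, as slopes to the right and down, at radius r is drawn at 1 + k1 r^2 times it, then the intrinsics apply), "origin" and "attitude" of the camera in the world; the wrist camera has in their place "T_tool_cam" (4x4, takes a point from camera to tool coordinates, whose origin is the TCP and whose axes are the flange's). Camera axes: x right, y down, z forward; pixel columns grow to the right and rows downward; lengths in mm; the calibration is good to about 2 mm. A picture is of the moment at which its call begins: read the wrist's pose just before it. There is no depth.
- job_done(): hands the job in; it is judged then, once.
The state is a dict: "time_s": time; "joints": joint angles; "joint_vel": joint speeds; "joint_torque": joint torques, N m; "tool_pos": TCP position; "ee_rot": TCP orientation; "wrist_force": force on the tool from outside, world axes, zero at the start; "ft_torque": the same for the moment, N m; "gripper_width": opening from 0.0 (shut) to 1.0 (fully open); "finger_force": force on a finger pad.
Only numpy, scipy, OpenCV 4.12 (cv2) and the standard library are available. Lean on these libraries where they do the work, as an engineer would, in place of code of your own. Each camera call takes 0.05 s, during which the arm holds its last target. There are 200 camera calls.

## Task

We are pulping card offcuts for handmade paper: pick up the green blender cup, carry it upright to the white cordless blender base, set it collar-down in the round well on top and push it all the way down against the sprung ring, which is what makes the blender run. Keep it pushed down for at least three seconds, and finish like that, still holding the cup down with the gripper: do not let go of it or let it spring back up. Leave the orange cup, the notebook, the pot of sticks and the spray bottle where they are.

Things in the scene. Friction and masses are not known exactly. Their poses are not given: they have to be found in the camera images.
- green_cup: The cup to use, loose, 0.27 to 0.44 kg, standing mouth down on its black collar, 138 mm tall. Origin: centre of the underside, z up. Collar 76 mm wide, 30 mm high, bottom edge bevelled 3 mm, hollow below (54 mm wide, 20 mm deep). The green part narrows from 70 to 58 mm and is a straight 58 mm cylinder from 78 mm height to the flat top: grip here. White dot on top. Yaw does not matter.
- orange_cup: Another cup of the same shape and size, orange, not to be used. Loose. Origin: centre of its collar's underside.
- blender: White round cordless blender base, fixed, 126 mm wide at the foot, 112 mm at the rim, 105 mm tall. Origin: centre of its underside, on the desk. In its top a round well, 84 mm wide, with a grey sprung ring (80 mm wide, hole 44 mm) and on the axis a 24 mm drive coupling, its top 90 mm above the desk, that fits into the hollow under a cup. Yaw does not matter.
- seat (a point): Centre of the top of the sprung ring when it is up: 87 mm above the desk, 18 mm below the rim of the well, on the base's axis. A cup set in the well stands with its origin here.
- cradle (a joint): How far the sprung ring is pressed down (m): 0 when up, 0.010 at its stop. It starts to give at about 7 N and needs about 16 N (weight of the cup included) at the stop; a cup's weight alone does not move it. It springs back when let go. The blender runs from 0.007 on.
- notebook: Bystander lying on the desk: a handmade notebook 148 x 105 x 16 mm with cork-coloured covers. Origin: centre of its underside.
- stick_pot: Bystander: blue pot, 80 mm wide and 105 mm tall, with craft sticks up to about 155 mm. Origin: centre of its underside. Loose.
- spray_bottle: Bystander: white and blue trigger spray bottle, 68 mm wide, 191 mm tall, nozzle to its -x. Origin: centre of its underside. Loose.
There are look-alikes about, which are no part of the job. Of the things shaped like the blender, the white one is meant.

How it is judged:
By the outcome, as a careful person would: the job done as asked, in the order asked, and still so for the second after the job is handed in, while the arm keeps its last pose, push and grip.
It also fails if it takes over 56 s, if anything falls off the work surface, if the arm or the gripper's body presses on something with over 40 N, if the wrist force passes 120 N, or if a joint passes its speed limit or range.

## Working session

There is one attempt and no reset: what is moved stays moved. The work goes in short steps, Python scripts to look and compute and a tool call to move; the robot and the scene stay as the last step left them, time stands still between calls to the robot, and variables do not carry over. Pictures are saved under pics/ and viewed, at most 10 in all, crops included, and the job is handed in when it is done.

Besides the shell and the picture viewer there is one more tool, called after "Emit:" as a command line: name --argument value ..., lists and objects as JSON in quotes. step_arm: Moves the arm, as the interface text tells. Its arguments: {"type":"object","properties":{"deltas":{"type":"array"},"newtons":{"type":"number"}},"required":["deltas"]}

```bash
mkdir -p pics
python3 - <<'E'
from rig import *
import cv2,pickle
o=get_obs();print(o)
d={}
for n in("scene","top"):
    c=capture(n);d[n]=c;cv2.imwrite(f"pics/{n}0.png",c["img"]);print(n,c["camera_matrix"],c["k1"],c["origin"],c["attitude"])
pickle.dump(d,open("d0.pkl","wb"))
E
```

```text
{'time_s': 0.0, 'joints': array([ 1.02000855e+00,  1.51003659e-01,  1.43800486e+00,  1.74751148e-05,
        1.55381930e+00, -1.34003468e-01]), 'joint_vel': array([ 1.55900051e-03,  9.58961228e-05,  3.44561832e-04, -6.88441673e-04,
       -2.60032823e-04, -1.63317837e-03]), 'joint_torque': array([ 1.32967129e-03, -7.13059545e+01, -5.70861053e+01, -4.60965623e-05,
        9.05316090e-03,  2.33921622e-05]), 'tool_pos': array([232.65568775, 525.55653062, 224.47843974]), 'ee_rot': array([-3.14037089e+00, -1.82337540e-04,  2.72480793e+00]), 'wrist_force': array([-0.15959774,  0.06218036, -0.24585546]), 'ft_torque': array([-0.0070692 ,  0.04772198, -0.02140367]), 'finger_force': 0.0, 'gripper_width': 0.9991092404393248}
scene [[376.08026846   0.         320.7060207 ]
 [  0.         376.08026846 198.98084856]
 [  0.           0.           1.        ]] -0.08526996687035214 [ 897.90282168 -569.157988    792.52345419] [-2.37887139 -0.01105946  0.66970373]
top [[428.39412085   0.         320.84090234]
 [  0.         428.39412085 194.88649058]
 [  0.           0.           1.        ]] -0.0309396062894014 [ 298.14926824  -25.2075375  1268.97049504] [-2.98886057 -0.00839036 -1.55848292]
```

View pics/scene0.png

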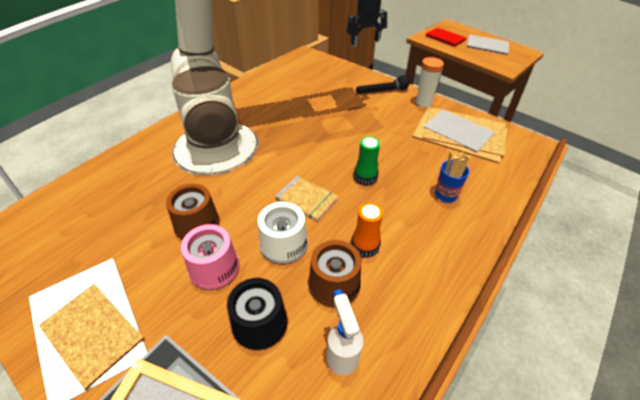

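View pics/top0.png

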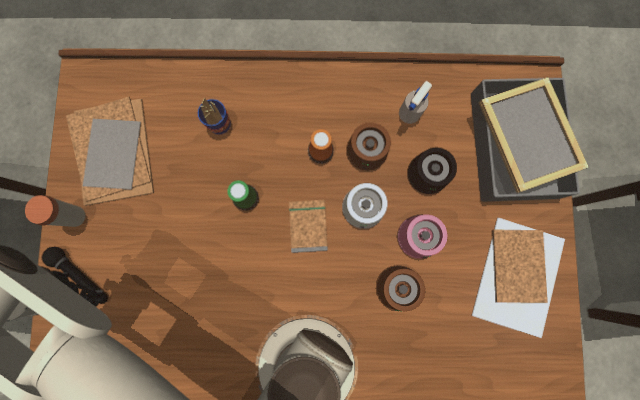

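The scene view shows the green cup's top at about (369,145) and the white base at (283,225). In the top view the green cup's dot is at (239,191) and the white base's rim centre is near (366,205). The orange cup is at (321,141). Next I'll measure them.

```bash
cat > h.py <<'E'
import numpy as np,cv2
from scipy.spatial.transform import Rotation as R
def ray(c,uv,T=None):
    K=c["camera_matrix"];k=c["k1"]
    p=cv2.undistortPoints(np.array([[uv]],float),K,np.array([k,0,0,0.]),None).ravel()
    if T is None: o=np.array(c["origin"],float);A=R.from_euler("xyz",c["attitude"]).as_matrix()
    else: o=T[:3,3];A=T[:3,:3]
    return o,A@np.array([p[0],p[1],1.])
def atz(c,uv,z,T=None):
    o,d=ray(c,uv,T);return o+d*(z-o[2])/d[2]
def proj(c,X,T=None):
    if T is None: o=np.array(c["origin"],float);A=R.from_euler("xyz",c["attitude"]).as_matrix()
    else: o=T[:3,3];A=T[:3,:3]
    q=(np.atleast_2d(X)-o)@A
    return cv2.projectPoints(q.reshape(-1,1,3),np.zeros(3),np.zeros(3),c["camera_matrix"],np.array([c["k1"],0,0,0.]))[0].reshape(-1,2)
def circ(x,y,z,r,n=40):
    t=np.linspace(0,2*np.pi,n);return np.c_[x+r*np.cos(t),y+r*np.sin(t),0*t+z]
def wristT(c,o):
    T=np.eye(4);T[:3,:3]=R.from_euler("xyz",o["ee_rot"]).as_matrix();T[:3,3]=o["tool_pos"];return T@c["T_tool_cam"]
def blob(img,cond,box):
    x0,y0,x1,y1=box;h=cv2.cvtColor(img,cv2.COLOR_BGR2HSV)[y0:y1,x0:x1].astype(int)
    m=cond(h[...,0],h[...,1],h[...,2]).astype(np.uint8)
    n,l,s,ce=cv2.connectedComponentsWithStats(m);i=1+np.argmax(s[1:,4])
    return ce[i]+[x0,y0],s[i,4],s[i,:4]+[x0,y0,0,0],(l==i)
E
python3 - <<'E'
from h import *;import pickle
d=pickle.load(open("d0.pkl","rb"));T=d["top"];S=d["scene"]
white=lambda h,s,v:(s<60)&(v>150)
res={}
for n,bt,bs in(("green",(222,172,256,206),(352,130,388,165)),("orange",(306,125,336,158),(352,198,388,225))):
    a=blob(T["img"],white,bt);b=blob(S["img"],white,bs)
    print(n,a[:3],atz(T,a[0],138),b[:3],atz(S,b[0],138));res[n]=atz(T,a[0],138)
for c,bx,nm in((T,(340,178,394,234),"top"),(S,(250,195,315,270),"scene")):
    ce,ar,bb,m=blob(c["img"],lambda h,s,v:(s<60)&(v>165),bx);print(nm,ce,ar,bb)
# blender guess from the coupling
for uv in((366,205),):print(atz(T,uv,90),atz(T,uv,105))
g=(atz(T,(366,205),100))
out=[]
for c,bx in((T,(200,120,420,260)),(S,(230,120,400,280))):
    x0,y0,x1,y1=bx;k=4 if c is S else 3.5
    im=cv2.resize(c["img"][y0:y1,x0:x1],None,fx=k,fy=k,interpolation=cv2.INTER_CUBIC)
    for P in(circ(g[0],g[1],105,56),circ(g[0],g[1],105,42),circ(*res["green"][:2],138,29),circ(*res["green"][:2],0,38)):
        p=((proj(c,P)-[x0,y0]+.5)*k).astype(int);cv2.polylines(im,[p],True,(255,0,255),1)
    cv2.imwrite(f"pics/ov{len(out)}.png",im[:600,:800]);out.append(1)
E
```

```text
green (array([237.55191257, 190.27868852]), np.int32(183), array([230, 183,  16,  15])) [481.78702463 190.33389815 138.        ] (array([369.68518519, 141.9537037 ]), np.int32(108), array([363, 138,  14,   9])) [484.43861824 188.281778   138.        ]
orange (array([320.63870968, 138.78709677]), np.int32(155), array([314, 132,  14,  14])) [627.15183567 -30.09481536 138.        ] (array([370.41477273, 211.02272727]), np.int32(176), array([362, 205,  18,  13])) [630.11375197 -31.55334353 138.        ]
top [366.85897436 202.64468864] 546 [347 183  41  40]
scene [281.23688156 229.98250875] 2001 [258 201  48  60]
[ 453.02657718 -158.65817131   90.        ] [ 451.05607865 -156.96028361  105.        ]
```

View pics/ov0.png

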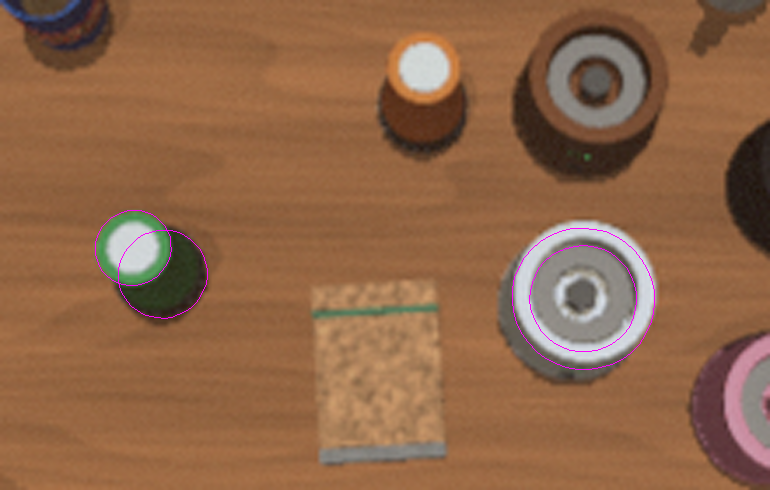

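View pics/ov1.png

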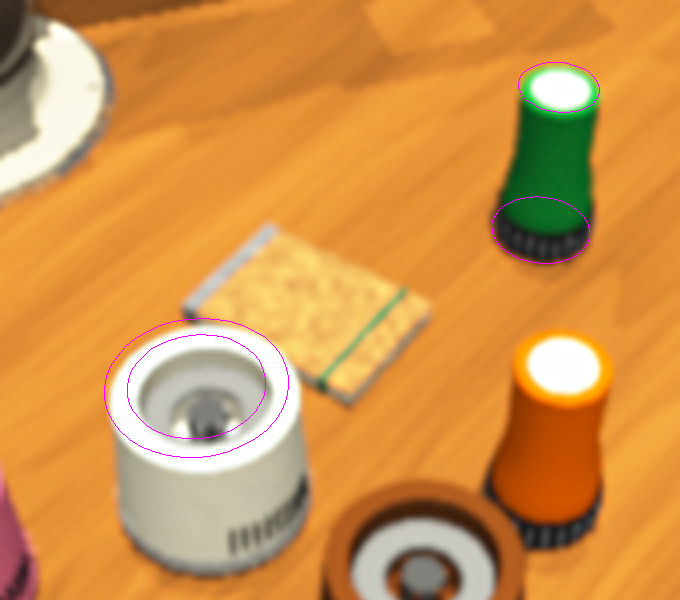

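The top-view overlay fits the green cup. The two views agree to 3 mm, giving about (483,189). My base guess is a few pixels low: the white rim centre is nearer pixel (367,202.7), so about (457,-159). I'll move above the green cup and refine with the wrist camera.

Emit:
step_arm --deltas '[[[-0.05,-0.03,-0.02],0,1],[[-0.14,-0.08,-0.05],0,1],[[-0.23,-0.13,-0.08],0,1],[[-0.32,-0.18,-0.1],0,1],[[-0.41,-0.23,-0.12],0,1],[[-0.5,-0.28,-0.14],0,1],[[-0.59,-0.33,-0.15],0,1],[[-0.68,-0.38,-0.15],0,1],[[-0.77,-0.43,-0.15],0,1],[[-0.85,-0.48,-0.15],0,1],[[-0.91,-0.514,-0.15],0,1],[[-0.91,-0.514,-0.15],0,1]]'

```text
time_s: 1.3
tool_pos: [483.8, 187.8, 284.4]
ee_rot: [-3.14, -0.0, 2.722]
wrist_force: [-0.6, 0.4, 0.5]
gripper_width: 0.999
finger_force: 0.0
```

Run:
```python
from rig import *;from h import *;import pickle
d=pickle.load(open("d0.pkl","rb"));print("base",atz(d["top"],(367,202.7),105))
o=get_obs();c=capture("wrist");W=wristT(c,o);pickle.dump((o,c),open("w1.pkl","wb"))
print(o["tool_pos"],o["ee_rot"],o["time_s"],np.round(c["T_tool_cam"],3),np.round(o["joint_vel"],3))
uv=proj(c,[[483,189.5,138]],W)[0];print(uv)
u,v=np.round(uv).astype(int)
a=blob(c["img"],lambda h,s,v:(s<60)&(v>150),(max(u-80,0),max(v-80,0),min(u+80,640),min(v+80,400)))
print(a[:3],atz(c,a[0],138,W))
im=c["img"].copy();g=atz(c,a[0],138,W)
cv2.polylines(im,[proj(c,circ(g[0],g[1],138,29),W).astype(int)],True,(255,0,255),1)
cv2.imwrite("pics/w1.png",im)
```

```text
base [ 457.45822608 -159.7324356   105.        ]
[483.83127201 187.84952309 284.40526821] [-3.14036746e+00 -4.29115110e-04  2.72155629e+00] 1.3 [[ 0.00000e+00 -9.55000e-01 -2.97000e-01  7.55050e+01]
 [ 1.00000e+00  1.00000e-03 -1.00000e-03 -1.32400e+00]
 [ 1.00000e-03 -2.97000e-01  9.55000e-01 -1.48206e+02]
 [ 0.00000e+00  0.00000e+00  0.00000e+00  1.00000e+00]] [ 0.057 -0.017  0.012  0.017  0.008  0.054]
[324.11806026 186.97877272]
(array([321.98396794, 186.48997996]), np.int32(998), array([305, 169,  35,  36])) [481.55182035 187.59727484 138.        ]
```

View pics/w1.png

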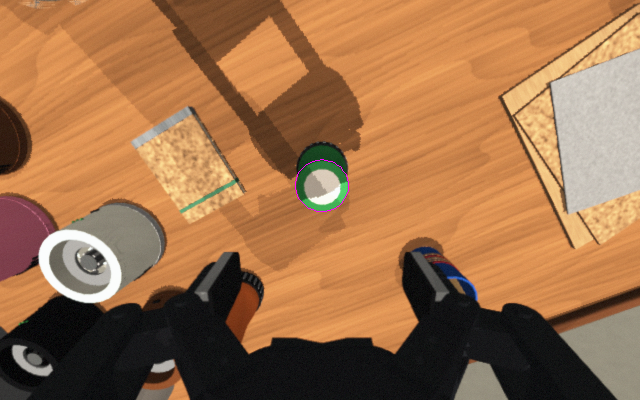

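The wrist view shows the green cup top at (322,186), centred between the jaws, and the circle fits. All three cameras agree to within 3 mm. Descending.

Emit:
step_arm --deltas '[[[0.002,0,0.03],0,1],[[0.004,0,0.09],0,1],[[0.004,0,0.16],0,1],[[0.004,0,0.23],0,1],[[0.004,0,0.3],0,1],[[0.004,0,0.36],0,1],[[0.004,0,0.41],0,1],[[0.004,0,0.44],0,1],[[0.004,0,0.453],0,1],[[0.004,0,0.453],0,1]]'

```text
time_s: 2.35
tool_pos: [480.6, 191.4, 103.6]
ee_rot: [-3.141, -0.0, 2.725]
wrist_force: [-1.1, 0.6, 0.1]
gripper_width: 1.001
finger_force: 0.0
```

Emit:
step_arm --deltas '[[[0,0,0],0,0],[[0,0,0],0,0],[[0,0,0],0,0],[[0,0,0],0,0],[[0,0,0],0,0],[[0,0,0],0,0],[[0,0,0],0,0],[[0,0,0],0,0],[[0,0,0],0,0],[[0,0,0],0,0]]' --newtons 70

```text
time_s: 3.35
tool_pos: [481.5, 190.9, 105.2]
ee_rot: [3.141, 0.002, 2.725]
wrist_force: [-2.6, -2.1, 9.2]
gripper_width: 0.653
finger_force: 74.5
```

Emit:
step_arm --deltas '[[[0,0,-0.01],0,0],[[0,0,-0.04],0,0],[[0,0,-0.1],0,0],[[0,0,-0.17],0,0],[[0,0,-0.24],0,0],[[0,0,-0.3],0,0],[[0,0,-0.35],0,0],[[0,0,-0.38],0,0],[[0,0,-0.38],0,0],[[0,0,-0.38],0,0],[[0,0,-0.38],0,0]]'

```text
time_s: 4.45
tool_pos: [480.6, 190.9, 254.7]
ee_rot: [-3.14, -0.001, 2.725]
wrist_force: [-0.3, -0.0, -4.1]
gripper_width: 0.65
finger_force: 75.5
```

```bash
cat > base.py <<'E'
from h import *
from scipy.optimize import least_squares
def rim(c,W,xy,z=105,r=56,thr=60):
    """fit outer rim circle: radial edge search around projection of guess (bright inside, dark/wood outside)"""
    hsv=cv2.cvtColor(cv2.GaussianBlur(c["img"],(3,3),0),cv2.COLOR_BGR2HSV).astype(float);s=hsv[...,2]-hsv[...,1]
    xy=np.array(xy,float)
    for it in range(6):
        A=[];B=[]
        for t in np.linspace(0,2*np.pi,120,endpoint=False):
            rr=np.arange(r-10,r+10,.5);P=np.c_[xy[0]+rr*np.cos(t),xy[1]+rr*np.sin(t),0*rr+z]
            p=proj(c,P,W).astype(np.float32)
            if p.min()<2 or p[:,0].max()>637 or p[:,1].max()>397: continue
            f=cv2.remap(s.astype(np.float32),p[:,:1],p[:,1:],cv2.INTER_LINEAR).ravel()
            g=f[:-4]-f[4:]
            i=np.argmax(g)
            if g[i]<thr: continue
            A.append(P[i+2,:2])
        A=np.array(A)
        q=least_squares(lambda q:np.hypot(A[:,0]-q[0],A[:,1]-q[1])-q[2],[*xy,r],loss="soft_l1",f_scale=1).x
        xy=q[:2]
    return q,len(A),np.median(np.abs(np.hypot(A[:,0]-q[0],A[:,1]-q[1])-q[2]))
E
python3 - <<'E'
from rig import *;from base import *;import pickle
d=pickle.load(open("d0.pkl","rb"));o1,c1=pickle.load(open("w1.pkl","rb"))
o=get_obs();c=capture("wrist");W=wristT(c,o);pickle.dump((o,c),open("w2.pkl","wb"))
print(o["tool_pos"],o["ee_rot"],o["wrist_force"],o["gripper_width"])
X0=(457.5,-159.7)
for n,cc,w in(("top",d["top"],None),("scene",d["scene"],None),("w1",c1,wristT(c1,o1)),("w2",c,W)):
    try:print(n,rim(cc,w,X0))
    except Exception as e:print(n,e)
im=c["img"].copy()
cv2.polylines(im,[proj(c,circ(*X0,105,56),W).astype(int)],True,(255,0,255),1)
cv2.imwrite("pics/w2.png",im)
E
```

```text
[480.55482025 190.94252809 254.74098078] [-3.14042896e+00 -1.42254636e-03  2.72480530e+00] [-0.28782544 -0.00573568 -4.10757912] 0.6497154764158181
top (array([ 457.77370569, -159.01226733,   56.15700916]), 36, np.float64(0.2499503441057307))
scene (array([ 461.89477218, -161.36112206,   57.74301207]), 27, np.float64(0.5249151852547911))
w1 (array([ 458.33395534, -161.45688826,   56.25308758]), 120, np.float64(0.2502057036401837))
w2 (array([ 458.22099185, -161.23611607,   56.23032777]), 120, np.float64(0.23700107232334489))
```

View pics/w2.png

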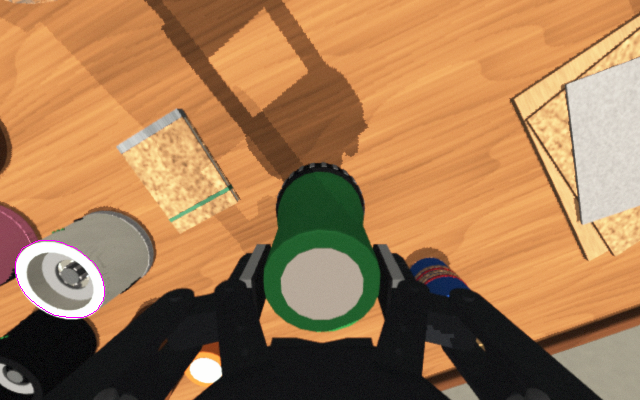

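The cup is held upright, and the rim circle fits the white base at (60,278). Next is the cup's offset in the hand.

Run:
```python
from rig import *;from base import *;import pickle
o,c=pickle.load(open("w2.pkl","rb"));W=wristT(c,o)
z=138+254.7-105.2+1
a=blob(c["img"],lambda h,s,v:(s<60)&(v>110),(255,225,390,335));print(a[:3])
g=atz(c,a[0],z,W);print("cup wrist",g,g-o["tool_pos"])
t=capture("top");uv=proj(t,[g])[0];print(uv,get_obs()["tool_pos"])
u,v=uv.astype(int);im=cv2.resize(t["img"][v-40:v+40,u-50:u+50],None,fx=6,fy=6)
A=W[:3,:3];yaw=o["ee_rot"][2];tx=np.array([np.cos(yaw),np.sin(yaw)]);ty=np.array([np.sin(yaw),-np.cos(yaw)])
off=(g-o["tool_pos"])[:2];print("off tool",off@tx,off@ty)
tgt=np.array([458.1,-160.6]);dd=tgt-g[:2];print("move",dd@tx/400,dd@ty/400)
```

```text
(array([321.64163457, 283.44201968]), np.int32(4674), array([281, 248,  82,  72]))
cup wrist [480.47829256 189.58925648 288.5       ] [-0.07652769 -1.3532716  33.75901922]
[225.98197043 180.31280225] [480.67097042 190.97802689 254.97553013]
off tool -0.4778615952718195 -1.2684040431640704
move -0.30325689058055405 -0.8231758039210638
```

Emit:
step_arm --deltas '[[[-0.01,-0.03,0],0,0],[[-0.03,-0.09,0],0,0],[[-0.06,-0.17,0],0,0],[[-0.1,-0.26,0],0,0],[[-0.13,-0.35,0],0,0],[[-0.16,-0.44,0],0,0],[[-0.2,-0.54,0],0,0],[[-0.23,-0.63,0],0,0],[[-0.26,-0.71,0],0,0],[[-0.285,-0.77,0],0,0],[[-0.298,-0.81,0],0,0],[[-0.303,-0.823,0],0,0]]'

```text
time_s: 5.75
tool_pos: [457.7, -160.9, 255.5]
ee_rot: [-3.141, -0.001, 2.723]
wrist_force: [1.4, -0.1, -3.1]
gripper_width: 0.656
finger_force: 75.8
```

Emit:
step_arm --deltas '[[[0,0,0],0,0],[[0,0,0],0,0],[[0,0,0],0,0]]'

```text
time_s: 6.05
tool_pos: [458.5, -158.3, 256.0]
ee_rot: [3.142, 0.0, 2.726]
wrist_force: [0.3, 0.1, -3.1]
gripper_width: 0.655
finger_force: 75.8
```

Run:
```python
from rig import *;from base import *;import pickle
o=get_obs();c=capture("wrist");W=wristT(c,o);t=capture("top")
print(o["tool_pos"],o["ee_rot"],o["wrist_force"])
z=138+o["tool_pos"][2]-105.2+1
a=blob(c["img"],lambda h,s,v:(s<60)&(v>110),(255,225,390,335));g=atz(c,a[0],z,W);print(a[:3],"cup",g)
try:print("rim wrist",rim(c,W,(458.2,-161)))
except Exception as e:print(e)
uv=proj(t,[g])[0];u,v=uv.astype(int);print("top px",uv)
k=5;B=t["img"][v-50:v+60,u-60:u+60]
top=cv2.resize(B,None,fx=3.3,fy=3.3,interpolation=cv2.INTER_CUBIC)
im=c["img"].copy();cv2.polylines(im,[proj(c,circ(458.2,-161,105,56),W).astype(int)],True,(255,0,255),1)
im=im[0:360,120:520]
cv2.imwrite("pics/w3.png",np.hstack([im,top[:360,:396]]) if top.shape[0]>=360 else im)
```

```text
[ 458.52000289 -158.33872894  255.95475829] [3.14156325e+00 7.62830093e-05 2.72570592e+00] [ 0.30418068  0.14526833 -3.13246735]
(array([321.65161566, 283.45367002]), np.int32(4673), array([281, 248,  82,  72])) cup [ 458.3628786  -159.69554592  289.75475829]
rim wrist (array([ 450.98348957, -158.0925295 ,   55.71979062]), 74, np.float64(1.7634589408709154))
top px [376.13046179 191.62935888]
```

View pics/w3.png

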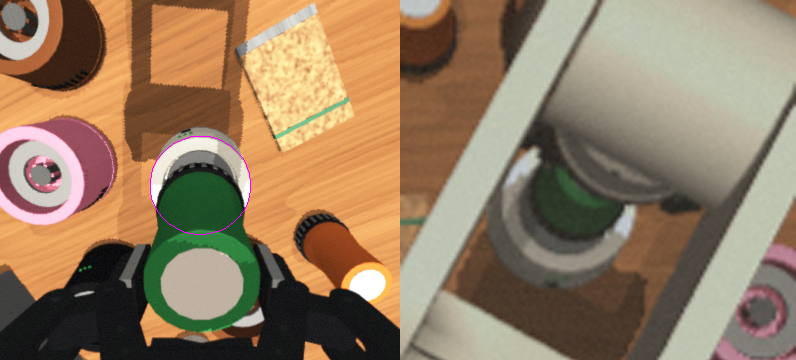

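The wrist view shows the collar above the white well, with the rim circle matching the left and right edges at (151–250, 185). The lateral error is about 1 mm against 4 mm of clearance. Lowering into the well.

Emit:
step_arm --deltas '[[[0,-0.003,0.02],0,0],[[0,-0.003,0.05],0,0],[[0,-0.003,0.075],0,0],[[0,-0.003,0.09],0,0],[[0,-0.003,0.1],0,0],[[0,-0.003,0.11],0,0],[[0,-0.003,0.12],0,0],[[0,-0.003,0.13],0,0],[[0,-0.003,0.135],0,0],[[0,-0.003,0.14],0,0],[[0,-0.003,0.14],0,0]]'

```text
time_s: 7.25
tool_pos: [457.9, -160.1, 199.7]
ee_rot: [-3.141, -0.0, 2.725]
wrist_force: [-0.0, 0.4, -4.2]
gripper_width: 0.653
finger_force: 75.8
```

Emit:
step_arm --deltas '[[[0,0,0.006],0,0],[[0,0,0.012],0,0],[[0,0,0.018],0,0],[[0,0,0.024],0,0],[[0,0,0.028],0,0],[[0,0,0.028],0,0],[[0,0,0.028],0,0]]'

```text
time_s: 7.95
tool_pos: [458.2, -160.3, 189.2]
ee_rot: [-3.141, 0.001, 2.725]
wrist_force: [-0.4, 0.3, 5.8]
gripper_width: 0.652
finger_force: 76.8
```

Contact, with force and height consistent with about 3 mm of ring travel. Pressing on.

Emit:
step_arm --deltas '[[[0,0,0.005],0,0],[[0,0,0.01],0,0],[[0,0,0.014],0,0],[[0,0,0.017],0,0],[[0,0,0.017],0,0],[[0,0,0.017],0,0]]'

```text
time_s: 8.55
tool_pos: [458.4, -160.4, 182.9]
ee_rot: [-3.141, 0.002, 2.725]
wrist_force: [-2.1, -0.5, 10.1]
gripper_width: 0.654
finger_force: 77.4
```

Emit:
step_arm --deltas '[[[0,0,0.002],0,0],[[0,0,0.004],0,0],[[0,0,0.004],0,0],[[0,0,0.004],0,0]]'

```text
time_s: 8.95
tool_pos: [458.6, -160.5, 181.9]
ee_rot: [-3.141, 0.003, 2.725]
wrist_force: [-2.6, -0.6, 15.9]
gripper_width: 0.652
finger_force: 78.1
```

The stiffness jumped from about 0.9 to about 6 N/mm, so the ring is at its stop. I'll add a small margin and hold.

Emit:
step_arm --deltas '[[[0,0,0.002],0,0],[[0,0,0.002],0,0],[[0,0,0.002],0,0],[[0,0,0.002],0,0],[[0,0,0.002],0,0],[[0,0,0.002],0,0],[[0,0,0.002],0,0],[[0,0,0.002],0,0],[[0,0,0.002],0,0],[[0,0,0.002],0,0],[[0,0,0.002],0,0],[[0,0,0.002],0,0]]'

```text
time_s: 10.15
tool_pos: [458.8, -160.6, 181.8]
ee_rot: [-3.141, 0.004, 2.725]
wrist_force: [-4.2, 0.5, 24.9]
gripper_width: 0.654
finger_force: 79.0
```

Emit:
step_arm --deltas '[[[0,0,0],0,0],[[0,0,0],0,0],[[0,0,0],0,0],[[0,0,0],0,0],[[0,0,0],0,0],[[0,0,0],0,0],[[0,0,0],0,0],[[0,0,0],0,0],[[0,0,0],0,0],[[0,0,0],0,0],[[0,0,0],0,0],[[0,0,0],0,0]]'

```text
time_s: 11.35
tool_pos: [458.8, -160.6, 181.8]
ee_rot: [-3.141, 0.004, 2.725]
wrist_force: [-4.3, 0.1, 24.6]
gripper_width: 0.653
finger_force: 79.0
```

Emit:
step_arm --deltas '[[[0,0,0],0,0],[[0,0,0],0,0],[[0,0,0],0,0],[[0,0,0],0,0],[[0,0,0],0,0],[[0,0,0],0,0],[[0,0,0],0,0],[[0,0,0],0,0],[[0,0,0],0,0],[[0,0,0],0,0],[[0,0,0],0,0],[[0,0,0],0,0]]'

```text
time_s: 12.55
tool_pos: [458.8, -160.6, 181.8]
ee_rot: [-3.141, 0.004, 2.725]
wrist_force: [-3.8, -0.0, 24.5]
gripper_width: 0.652
finger_force: 79.0
```

Emit:
step_arm --deltas '[[[0,0,0],0,0],[[0,0,0],0,0],[[0,0,0],0,0],[[0,0,0],0,0],[[0,0,0],0,0],[[0,0,0],0,0],[[0,0,0],0,0],[[0,0,0],0,0],[[0,0,0],0,0],[[0,0,0],0,0],[[0,0,0],0,0],[[0,0,0],0,0]]'

```text
time_s: 13.75
tool_pos: [458.8, -160.6, 181.8]
ee_rot: [-3.141, 0.004, 2.725]
wrist_force: [-3.5, 0.5, 24.6]
gripper_width: 0.652
finger_force: 79.0
```

Run:
```python
from rig import *;import cv2,numpy as np
o=get_obs();print(o["tool_pos"],o["wrist_force"],o["gripper_width"],o["time_s"])
w=capture("wrist")["img"][0:360,120:520];s=capture("scene")["img"]
cv2.imwrite("pics/fin.png",np.hstack([w,cv2.resize(s[120:270,210:375],(396,360))]))
```

```text
[ 458.80933863 -160.60888292  181.80027846] [-3.53960653  0.51291299 24.55275354] 0.6521466238267646 13.75
```

View pics/fin.png

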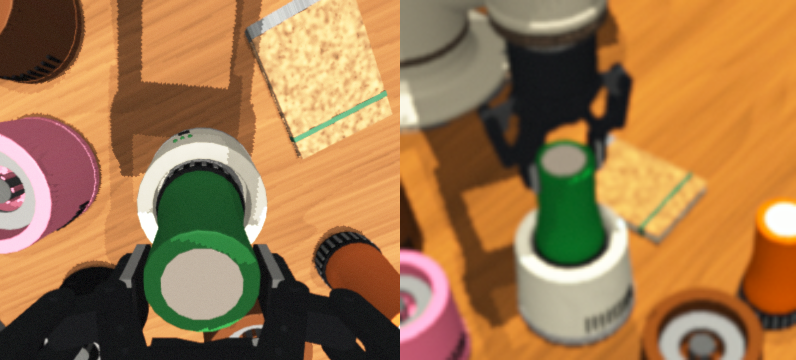

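The collar is sunk in the white well, at (200,190) on the left and (570,255) on the right, and the cup's origin is at about 77 mm, the ring's stop. It has been held there for more than 4 s with the force steady. The bystanders in these views are in place. Handing in.

```bash
python3 -c "
from rig import *
print(job_done())"
```

```text
the job is handed in; nothing more can be done
None
```

The green cup sits in the white blender's well, pushed to the ring's stop (about 25 N at the wrist) and held there for over 4 s; I handed the job in at about 14 s with the gripper still holding it down, but no verdict came back.

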